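# Clear the stock bin from the hand press and press the bush home

## Task

Somebody has left the bin of bushes standing in front of the hand press, under its lever: move the bin well out of the way, keeping it upright. Then push the link along its guides until its big eye sits fully home, bearing on both faces of the V stop - firmly, but without ramming it - and bring the lever down to its stop so that the ram presses the bush fully into the link. Ease the lever back up to its rest instead of letting it fly back, let go of everything, and leave the other things on the bench alone.

Things in the scene. Friction and masses are not known exactly. Their poses are not given: they have to be found in the camera images.
- press: Green cast bench press with hand lever, fixed. Origin on the bench top under the ram axis; +x to its back (the column): link and lever point out to -x, its front; z up. Foot and bed: x -0.170 to 0.140, y -0.060 to 0.060; bed top 40 mm above the bench. Head: x -0.037 to 0.135, y -0.035 to 0.035, z 0.160 to 0.265. Column: x 0.060 to 0.136
- nest (a point): point on the bed's top face on the ram axis: the link's origin lies here when the link is home in the V stop. In front of it two straight rails on the bed (12 mm high, press x -0.085 to 0, inner faces at y -0.030 and 0.030) guide the link's big eye
- vstop: dark ground-steel V stop on the bed behind the eye's place, two upright faces at 45 degrees to the press's x, 18 mm high, open to the front; origin and axes as the nest and the press. The eye has 3 mm of play to each side between the rails, so it often catches on one face first, up to 4 mm off; a push of 10 to 15 N at the tail slides it on into both faces
- ram: vertical steel ram above the bed, 22 mm square with a round nose of 30 mm; origin at the centre of the nose's underside, 91 mm above the bench at rest (6 mm above the top of a bush standing fully proud). The lever drives it down 18.2 mm in its full swing
- lever (a joint): angle of the press lever: 0 at its upper rest, where it points to the front and 26 degrees up; grows as it is pulled down; 1.05 rad at its lower stop (34 degrees below level). A spring returns it: about 4 N at the ball near the top, 7 N near the bottom, and 3 N more while the bush moves. It flies up if let go at the bottom
- lever_ball (a point): centre of the black ball (32 mm across) at the end of the lever, 290 mm from the pivot; bar 14 mm thick. The lever swings in the upright plane y = -0.100 of the press, about the press's y axis
- lever_pivot (a point): point on the lever's pivot axis in the lever's plane, at 0.022, -0.100, 0.210 in the press frame
- press_front (a point): point on the bench in front of the press, at -0.240, -0.060, 0 in the press frame: the middle of the room that the lever and the loading of links need. The bin is out of the way when its origin is more than 0.18 m from here
- link: loose forged steel link, 148 mm long, 0.45 kg, flat on the bed, big eye between the rails, 20 to 45 mm short of home. Origin: centre of the big eye's underside; +x from tail to big eye (to the press's back). Big eye 54 mm across, 30 high; tail eye 32 across, 24 high, centre at x -0.105 (tail ends at -0.121); shank 22 wide, 3 to 19 mm above the bed
- bush_top (a point): centre of the top face of the bush in the link's big eye: a brass bush with a collar 36 mm across and 3 mm thick. When fully home its collar lies on the eye and this point is 33 mm above the link's origin; at the start 42 to 45 mm
- bush (a joint): how far the bush has been pressed in (m): 0 to 0.003 at the start, 0.012 when its collar lies on the eye; it takes about 50 N of the ram and stays where it is left
- bin: grey open stock bin, loose, 125 mm (x) by 170 mm (y) by 100 mm high, 4 mm walls, 0.6 to 1 kg, holding brass bushes up to 32 mm above its underside. Origin: centre of the underside. The +y end is a low lip of 45 mm; the long walls drop to 55 mm for y above 0.03. It stands on the bench close in front of the press's foot, under the lever
- spray_can: blue spray can, 52 mm across and 150 mm high, origin at the centre of its underside; leave alone
- small_tray: red tray of nuts, 90 by 90 by 35 mm, origin at the centre of its underside; leave alone
- drift: stepped steel press drift, 60 mm across and 55 mm high, origin at the centre of its underside; leave alone
- screwdriver: screwdriver, 200 mm long, lying along its x, on the bench beside the press; leave alone
There are look-alikes about, which are no part of the job. Leave any pink look-alike of the link alone.

How it is judged:
By the outcome, as a careful person would: the job done as asked, in the order asked, and still so for the second after the job is handed in, with the robot touching nothing.
It also fails if it takes over 70 s, if anything falls off the work surface, if the arm or the gripper's body presses on something with over 40 N, if the wrist force passes 120 N, or if a joint passes its speed limit or range.

## Robot

A 6-joint arm with a two-finger parallel gripper is mounted at the origin on the work surface. World frame = base frame: x ahead of the robot, y to its left, z up, the work surface at z = 0. Lengths are in mm, angles in rad, forces in N, time in s.
With the tool pointing down it reaches from about 375 to 975 mm from the base axis. Payload 3.8 kg.
Tool frame: the origin (TCP) lies midway between the tips of the shut fingers; the grasp point (between the pads) lies 19 mm behind it; z points along the fingers, y is the line along which they close (so a half turn about z gives the same grasp; the last joint's range is limited). The gripper opens to 88 mm and grips with 3 to 60 N. Pads are 18 mm wide; open, the fingers measure 123 mm over their backs; the gripper's body (75 mm by 187 mm) begins 45 mm behind the grasp point.
Start: joints at [-1.138, 0.264, 1.604, -0, 1.274, -0.037], TCP at [305.572, -601.867, 238.706] pointing down, gripper open.
Joint ranges: [-2.63, 2.63], [-0.94, 2.18], [0.31, 2.57], [-1.31, 4.45], [0, 2.66], [-2.55, 2.55]. Speed limits (rad/s): [2.57, 2.57, 3.14, 3.14, 3.14, 3.14].

## Interface

Orientations are given as a unit quaternion [w, x, y, z].
In Python, from workcell import arm gives the robot as it stands.
- The arm moves only by the tool arm_command, never from a script. Its argument "series" is a list of rows, each a list of 5 numbers: the shift along the tool's x, y, z scaled (see below), then the turn about the tool's z scaled (see below), then the closure, from -1 (fully open) to 1 (shut). In form: [[tx, ty, tz, roll, jaw], ...]. A call has 1 to 10 rows; each row is the pose to reach, as a shift and turn from the pose commanded when the call began, along the tool's axes at that moment; what a row does not reach only later rows make up. The controller multiplies each number of a shift by 0.15 m and each number of a turn by 45 degrees. A row lasts 1/8 s, in which the tool goes at most 62.5 mm and 10.7 degrees, less where a joint would pass 70% of its speed; a pose out of reach is approached as far as the arm can. A call with a number of a shift or a turn outside -1 to 1 is refused whole. A call with a gripper value outside its range is refused whole. The fingers move at their own pace and stop on an object; "force" is the grip in N (left out, the last holds). Time passes only in rows, so rows that repeat a pose let the fingers close. It gives the time, the measured TCP pose, the force, the opening and the grip force at its end, in the units of the state.
- arm.read_state(): the state, without advancing time (a new reading comes with each control period).
- arm.read_camera(name): name is "side" or "top"; returns the picture (384x512x3 uint8, red, green, blue); there is no depth.
- arm.get_calibration(name): a dict with "K" (3x3 intrinsics, pixels), "extrinsics" (4x4, takes a point from camera to world coordinates). Camera axes: x right, y down, z forward; pixel columns grow to the right and rows downward; lengths in mm; the calibration is good to about 2 mm. A picture is of the moment at which its call begins. get_calibration takes no time and is no camera call.
- arm.hand_in(): hands the job in; it is judged then, once.
The state is a dict: "clock": time; "joints": joint angles; "joint_velocities": joint speeds; "effort": joint torques, N m; "position": TCP position; "tool_rot": TCP orientation; "ft_force": force on the tool from outside, world axes, zero at the start; "moment": the same for the moment, N m; "opening": finger opening in mm; "finger_force": force on a finger pad.
Only numpy, scipy, OpenCV 4.12 (cv2) and the standard library are available. Lean on these libraries where they do the work, as an engineer would, in place of code of your own. Each camera call takes 0.05 s, during which the arm holds its last target. There are 200 camera calls.

## Working session

There is one attempt and no reset: what is moved stays moved. The work goes in short steps, Python scripts to look and compute and a tool call to move; the robot and the scene stay as the last step left them, time stands still between calls to the robot, and variables do not carry over. Pictures are saved under pics/ and viewed, at most 10 in all, crops included, and the job is handed in when it is done.

Besides the shell and the picture viewer there is one more tool, called after ">>>" by a JSON object that holds its "fn" and its "kwargs". arm_command: Moves the arm, as the interface text tells. Its arguments: {"type":"object","properties":{"series":{"type":"array"},"force":{"type":"number"}},"required":["series"]}

```bash
mkdir -p pics; python3 - <<'E'
from workcell import arm
import cv2,numpy as np
for n in("top","side"):
    im=arm.read_camera(n); cv2.imwrite(f"pics/{n}0.png",im[:,:,::-1]); c=arm.get_calibration(n); print(n,np.round(c["K"],1).tolist(),np.round(c["extrinsics"],3).tolist())
s=arm.read_state(); print(s)
E
```

```text
top [[440.7, 0.0, 255.1], [0.0, 440.7, 193.0], [0.0, 0.0, 1.0]] [[-0.009, -0.981, 0.193, 360.659], [-1.0, 0.006, -0.017, 17.657], [0.016, -0.193, -0.981, 1199.804], [0.0, 0.0, 0.0, 1.0]]
side [[464.7, 0.0, 249.4], [0.0, 464.7, 196.0], [0.0, 0.0, 1.0]] [[-0.702, -0.36, 0.615, -85.756], [-0.712, 0.367, -0.598, 642.881], [-0.011, -0.858, -0.514, 756.881], [0.0, 0.0, 0.0, 1.0]]
{'clock': 0.1, 'joints': array([-1.13791482e+00,  2.64673003e-01,  1.60520065e+00,  1.94282459e-05,
        1.27369861e+00, -3.68693449e-02]), 'joint_velocities': array([-0.00113204, -0.00098319, -0.00399867,  0.00110178, -0.00057653,
       -0.00122127]), 'effort': array([ 3.23436416e-05, -5.03618360e+01, -3.58071899e+01,  7.30352872e-02,
        2.33687949e-02, -5.82642747e-05]), 'position': array([ 305.30863637, -601.30616639,  237.53561455]), 'tool_rot': array([-9.72291225e-04,  9.72543527e-01,  2.32718946e-01, -1.85604889e-04]), 'ft_force': array([-1.07463328,  0.05750786, -0.11134473]), 'moment': array([ 0.0109518 , -0.03265684,  0.01662551]), 'finger_force': 0.0, 'opening': 88.618472072593}
```

View pics/top0.png

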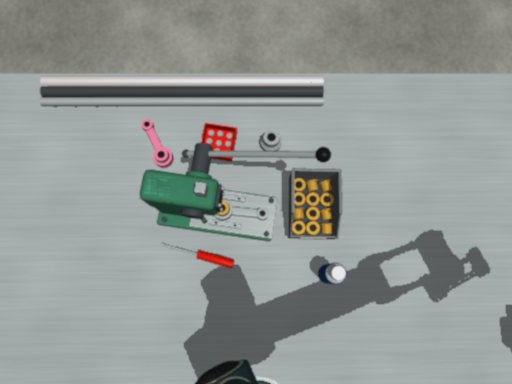

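View pics/side0.png

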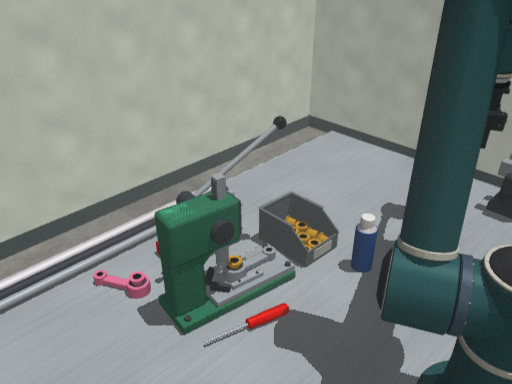

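The top view shows the press at about (200,195), with its front to image right. The ball is at (323,154), the bin at (315,204), and the tray, drift, can and screwdriver are around it. Two things could be the link:
- The grey one on the bed, with its eye at (224,209) and tail at (263,213). It fits the description.
- The pink look-alike at (155,143), which I leave alone.

I'll confirm in a crop.

```bash
cat > h.py <<'E'
import numpy as np, cv2
from workcell import arm
def ray(n,u,v):
    c=arm.get_calibration(n);E=np.array(c["extrinsics"]);d=np.linalg.inv(c["K"])@[u,v,1.];return E[:3,3],E[:3,:3]@d
def onz(n,u,v,z):
    o,d=ray(n,u,v);return o+d*(z-o[2])/d[2]
def tri(a,b):
    o1,d1=ray("top",*a);o2,d2=ray("side",*b)
    t=np.linalg.lstsq(np.c_[d1,-d2],o2-o1,rcond=None)[0];p,q=o1+d1*t[0],o2+d2*t[1];return (p+q)/2,np.linalg.norm(p-q)
def proj(n,P):
    c=arm.get_calibration(n);E=np.linalg.inv(c["extrinsics"]);p=c["K"]@(E[:3,:3]@P+E[:3,3]);return p[:2]/p[2]
def blob(im,mask,k=1):
    n,l,s,c=cv2.connectedComponentsWithStats(mask.astype(np.uint8));i=np.argsort(-s[1:,4])[:k]+1
    return [(np.round(c[j],1),s[j].tolist()) for j in i]
E
python3 - <<'E'
from h import *
t=cv2.imread("pics/top0.png");s=cv2.imread("pics/side0.png")
a=cv2.resize(t[130:250,140:350],None,fx=3.8,fy=3.8,interpolation=cv2.INTER_CUBIC);cv2.imwrite("pics/crop0.png",a)
def dark(i,x0,x1,y0,y1):
    m=np.zeros(i.shape[:2],bool);m[y0:y1,x0:x1]=i[y0:y1,x0:x1].max(2)<55;return m
bt=blob(t,dark(t,308,340,143,168))[0];bs=blob(s,dark(s,268,292,110,135))[0];print(bt,bs,tri(bt[0],bs[0]))
hsv=cv2.cvtColor(t,cv2.COLOR_BGR2HSV);g=((hsv[...,0]>60)&(hsv[...,0]<90)&(hsv[...,1]>100)).astype(np.uint8)
print(blob(t,g,2))
E
```

```text
(array([322.6, 154.3]), [316, 148, 14, 14, 154]) (array([279.4, 123. ]), [274, 117, 12, 12, 82]) (array([ 610.10583106, -136.49330239,  334.67098653]), np.float64(0.9855575064155064))
[(array([178.7, 196. ]), [140, 171, 129, 69, 2940]), (array([246.3, 371.3]), [243, 366, 8, 11, 34])]
```

View pics/crop0.png

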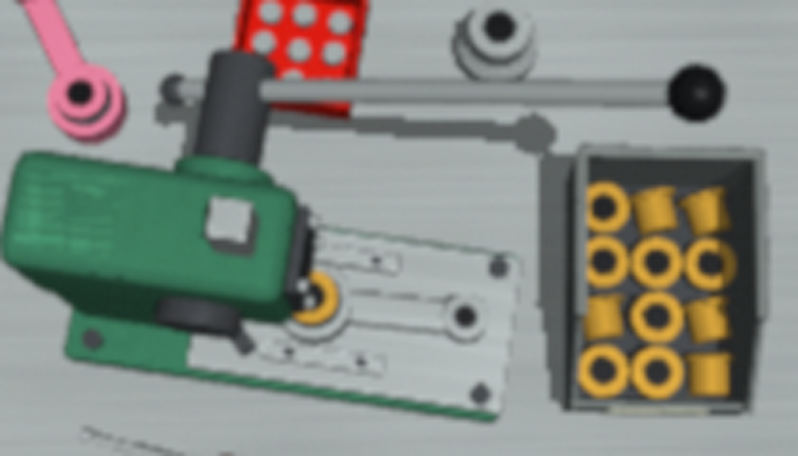

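The crop confirms that the link is the steel one between the rails, with its eye at about (222,213) and tail eye at (262.4,213.4), and a brass bush in the eye. The pink one is off the press. The bin's full-height rim corners are (292,169) and (341.3,169.5), and its low lip is on the robot's side, at (290,237) and (336.8,237).

```bash
python3 - <<'E'
from h import *
from scipy.optimize import least_squares
c=lambda u,v:(140+(u+.5)/3.8-.5,130+(v+.5)/3.8-.5)
ball=np.array([610.1,-136.5])
# press points: front corners of the bed (z40), ball
P=np.array([[-170,-60],[-170,60],[-238.6,-100.]]);W=np.array([onz("top",*c(520,262),40)[:2],onz("top",*c(498,416),40)[:2],ball])
R=lambda a:np.array([[np.cos(a),-np.sin(a)],[np.sin(a),np.cos(a)]])
r=least_squares(lambda q:(P@R(q[2]).T+q[:2]-W).ravel(),[520,60,1.5]);x,y,a=r.x
print("press",r.x,np.degrees(a),"res",r.fun.round(1))
f=lambda *p:np.round(R(a)@np.array(p)+r.x[:2],1)
inv=lambda w:np.round(R(a).T@(np.array(w)-r.x[:2]),1)
print("front",f(-240,-60),"ball",f(-238.6,-100))
tail=onz("top",*c(464,317),64)[:2];bush=onz("top",*c(315,297),84)[:2]
print("tail",tail,inv(tail),"bush",bush,inv(bush))
for n,u,v,z in(("FL",578,150,100),("FR",765,152,100),("NL",568,408,45),("NR",748,410,45)):print(n,onz("top",*c(u,v),z).round(1))
print("can",onz("top",336,273,150),"drift",onz("top",*c(497,25),55),"handle tip proj",proj("top",np.array([*f(-238.6,-100),337])))
s=cv2.imread("pics/side0.png");cv2.imwrite("pics/side1.png",cv2.resize(s[180:330,150:350],None,fx=4,fy=4,interpolation=cv2.INTER_CUBIC))
E
```

```text
press [545.90701678 115.9353552    1.41748958] 81.21617061764822 res [ 6.1 -1.2 -4.3 -0.1 -1.8  1.4]
front [ 568.6 -130.4] ball [ 608.3 -135.1]
tail [530.68654652 -19.27701739] [-136.    -5.6] bush [541.96058245  81.65945217] [-34.5  -1.3]
FL [639.1 -96.7 100. ]
FR [ 637.1 -223.8  100. ]
NL [469.6 -91.   45. ]
NR [ 467.3 -215.5   45. ]
can [ 374.30848884 -189.46511129  150.        ] drift [742.86708138 -45.67784982  55.        ] handle tip proj [322.29585721 155.02572684]
```

View pics/side1.png

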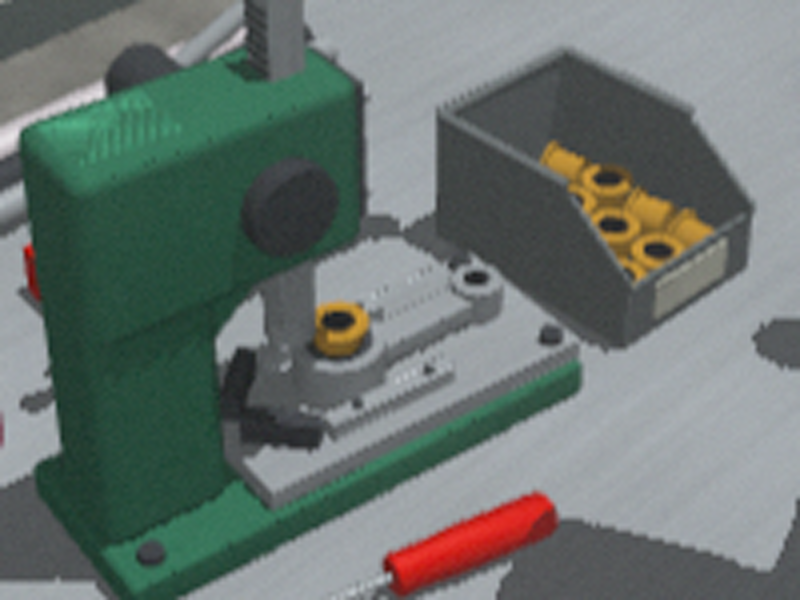

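The crop confirms the link, with its bush proud under the ram. The bin stands with its high end away from the robot and its low lip toward it.

My plan is to grip the bin's right-hand wall, slide the bin toward -y, and then push the link and work the lever.

>>> {"fn": "arm_command", "kwargs": {"series": [[0.5,-0.3,0,0.2,-1],[1,-0.61,0,0.4,-1],[1,-0.61,0,0.62,-1],[1,-0.61,0,0.62,-1]], "force": 40}}

```text
clock: 0.6
position: [399.3, -449.3, 238.2]
tool_rot: [-0.001, 1.0, -0.007, -0.0]
ft_force: [0.6, -0.2, -0.3]
opening: 88.3
finger_force: 0.0
```

>>> {"fn": "arm_command", "kwargs": {"series": [[0.4,-0.4,0.1,0,-1],[0.8,-0.8,0.3,0,-1],[0.97,-1,0.3,0,-1],[0.97,-1,0.3,0,-1]]}}

```text
clock: 1.1
position: [547.0, -303.3, 192.2]
tool_rot: [-0.001, 1.0, -0.007, -0.001]
ft_force: [-0.4, -0.0, -0.2]
opening: 88.2
finger_force: 0.0
```

>>> {"fn": "arm_command", "kwargs": {"series": [[0,-0.35,0,0,-1],[0,-0.55,0,0,-1],[0,-0.55,0.4,0,-1],[0,-0.55,0.8,0,-1],[0,-0.55,0.84,0,-1],[0,-0.55,0.84,0,-1]]}}

```text
clock: 1.85
position: [547.7, -223.4, 68.3]
tool_rot: [0.0, 1.0, -0.009, 0.0]
ft_force: [1.2, 0.2, 1.0]
opening: 88.2
finger_force: 0.0
```

>>> {"fn": "arm_command", "kwargs": {"series": [[0,-0.03,0,0,-1],[0,-0.03,0,0,1],[0,-0.03,0,0,1],[0,-0.03,0,0,1],[0,-0.03,0,0,1],[0,-0.03,0,0,1],[0,-0.03,0,0,1],[0,-0.03,0,0,1]]}}

```text
clock: 2.85
position: [547.4, -217.9, 67.6]
tool_rot: [-0.0, 1.0, -0.009, -0.0]
ft_force: [-1.3, 0.1, -0.8]
opening: 20.3
finger_force: 0.0
```

>>> {"fn": "arm_command", "kwargs": {"series": [[0,0,0,0,1],[0,0,0,0,1],[0,0,0,0,1],[0,0,0,0,1],[0,0,0,0,1]]}}

```text
clock: 3.48
position: [547.5, -218.0, 67.7]
tool_rot: [0.0, 1.0, -0.009, 0.0]
ft_force: [0.3, -1.7, -2.6]
opening: 3.6
finger_force: 40.0
```

>>> {"fn": "arm_command", "kwargs": {"series": [[0,0.08,0,0,1],[0,0.2,0,0,1],[0,0.34,0,0,1],[0,0.48,0,0,1],[0,0.62,0,0,1],[0,0.75,0,0,1],[0,0.88,0,0,1],[0,1,0,0,1]]}}

```text
clock: 4.47
position: [544.7, -367.4, 67.7]
tool_rot: [-0.001, 1.0, -0.008, -0.0]
ft_force: [-0.3, 5.7, 2.9]
opening: 3.6
finger_force: 40.0
```

>>> {"fn": "arm_command", "kwargs": {"series": [[0,0.12,0,0,1],[0,0.25,0,0,1],[0,0.36,0,0,1],[0,0.45,0,0,1],[0,0.52,0,0,1],[0,0.56,0,0,1],[0,0.56,0,0,1],[0,0.56,0,0,0.4],[0,0.56,0,0,0.0],[0,0.56,0,0,-0.4]]}}

```text
clock: 5.72
position: [543.4, -452.0, 67.7]
tool_rot: [0.0, 1.0, -0.009, 0.0]
ft_force: [0.7, 0.0, 0.4]
opening: 31.5
finger_force: 0.0
```

>>> {"fn": "arm_command", "kwargs": {"series": [[0,0,0,0,-0.4],[0,0,0,0,-0.4],[0,0,-0.3,0,-0.4],[0,0,-0.7,0,0],[0,0,-0.7,0,0]]}}

```text
clock: 6.35
position: [546.9, -454.9, 180.6]
tool_rot: [0.004, 1.0, -0.009, 0.005]
ft_force: [-0.2, -0.0, 1.4]
opening: 44.9
finger_force: 0.0
```

```bash
python3 - <<'E'
from h import *
t=arm.read_camera("top")[:,:,::-1];s=arm.read_camera("side")[:,:,::-1]
cv2.imwrite("pics/t1full.png",t);cv2.imwrite("pics/s1full.png",s)
a=cv2.resize(t[130:290,140:460],None,fx=2.4,fy=2.4);cv2.imwrite("pics/t1.png",a)
S=arm.read_state();print({k:np.round(S[k],3).tolist() for k in("clock","joints","position","opening")})
E
```

```text
{'clock': 6.45, 'joints': [-0.729, 0.365, 1.594, -0.0, 1.18, 0.859], 'position': [543.971, -452.309, 174.17], 'opening': 44.131}
```

View pics/t1.png

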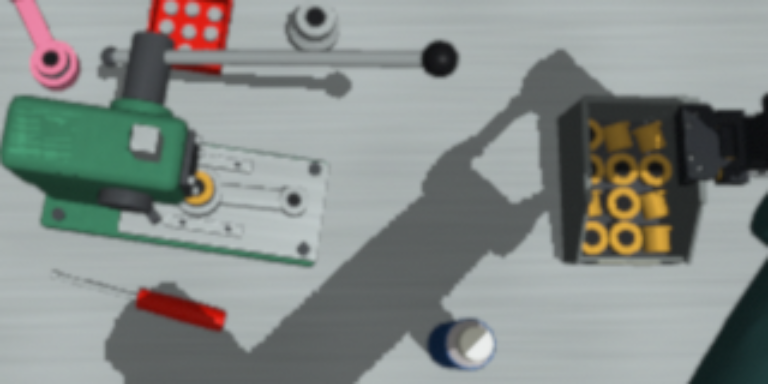

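The bin now stands upright at about (262+140, 75+130) in full-picture pixels, clear of the press. The lever, link and other things are unmoved. Next I refine the press direction and the tail position.

```bash
python3 - <<'E'
from h import *
c=lambda u,v:(140+(u+.5)/3.8-.5,130+(v+.5)/3.8-.5)
def ang(p,q,z):
    a,b=onz("top",*c(*p),z),onz("top",*c(*q),z);return a.round(1)[:2],b.round(1)[:2],np.degrees(np.arctan2(*(a-b)[1::-1]))
print("near plate edge",ang((190,365),(496,412),40))
print("front edge",ang((520,262),(498,416),40))
print("shank far edge",ang((350,292),(445,298),59),"near",ang((350,325),(445,332),59))
print("rail far screws",ang((316,244),(377,262),52),"near rail",ang((290,352),(362,363),52))
# tail hole by dark blob in both pictures
t=cv2.imread("pics/t1full.png");g=t.max(2)
m=np.zeros(g.shape,bool);m[206:222,256:270]=g[206:222,256:270]<90;print(b:=blob(t,m),onz("top",*b[0][0],64))
s=cv2.imread("pics/s1full.png");g=s.max(2)
m=np.zeros(g.shape,bool);m[244:254,264:276]=g[244:254,264:276]<90;print(b:=blob(s,m),onz("side",*b[0][0],64))
h=cv2.cvtColor(t,cv2.COLOR_BGR2HSV);m=np.zeros(g.shape,bool);m[198:222,212:236]=((h[...,0]>12)&(h[...,0]<32)&(h[...,1]>110))[198:222,212:236];print("bush",blob(t,m))
E
```

```text
near plate edge (array([501.9, 170.6]), array([467.7, -41.4]), np.float64(80.84566408544))
front edge (array([573.2, -60. ]), array([464.9, -42.8]), np.float64(-9.038476839441723))
shank far edge (array([549.4,  59. ]), array([544.8,  -6.5]), np.float64(85.9789117370312)) near (array([526.4,  59. ]), array([521.1,  -6.3]), np.float64(85.36911951217724))
rail far screws (array([584.6,  83. ]), array([571.6,  40.5]), np.float64(72.9712556620179)) near rail (array([508.9, 100.5]), array([501. ,  50.9]), np.float64(80.87842743052643))
[(array([262.1, 212.7]), [260, 211, 5, 5, 18])] [531.60818256 -20.23427861  64.        ]
[(array([268.5, 249. ]), [266, 248, 6, 3, 14])] [530.74185084 -19.56205294  64.        ]
bush [(array([223.9, 208.7]), [217, 202, 12, 13, 77])]
```

>>> {"fn": "arm_command", "kwargs": {"series": [[0,-0.3,0,0,0],[-0.05,-0.7,0,0,0],[-0.1,-1,0,0,0],[-0.1,-1,0,0,0]]}}

```text
clock: 6.95
position: [529.0, -297.8, 170.0]
tool_rot: [-0.002, 1.0, -0.007, -0.002]
ft_force: [0.4, -0.5, -0.5]
opening: 43.9
finger_force: 0.0
```

>>> {"fn": "arm_command", "kwargs": {"series": [[-0.04,-0.4,0,0,0],[-0.08,-0.8,0,0.1,0],[-0.11,-1,0,0.18,0],[-0.11,-1,0,0.18,0],[-0.11,-1,0,0.18,0]]}}

```text
clock: 7.58
position: [517.2, -152.5, 172.1]
tool_rot: [0.0, 0.997, -0.079, -0.0]
ft_force: [-0.4, 0.0, -0.0]
opening: 44.3
finger_force: 0.0
```

>>> {"fn": "arm_command", "kwargs": {"series": [[-0.044,-0.31,0,0,0],[-0.044,-0.31,0.35,0,0],[-0.044,-0.31,0.7,0,0],[-0.044,-0.31,0.827,0,0],[-0.044,-0.31,0.827,0,0],[-0.044,-0.31,0.827,0,0]]}}

```text
clock: 8.32
position: [519.1, -105.7, 49.5]
tool_rot: [0.0, 0.997, -0.08, 0.001]
ft_force: [0.1, 0.8, 0.5]
opening: 44.1
finger_force: 0.0
```

>>> {"fn": "arm_command", "kwargs": {"series": [[-0.01,-0.08,0,0,0],[-0.01,-0.15,0,0,0],[-0.01,-0.18,0,0,0],[-0.01,-0.21,0,0,0],[-0.01,-0.24,0,0,0],[-0.01,-0.24,0,0,0]]}}

```text
clock: 9.07
position: [522.3, -68.4, 48.8]
tool_rot: [-0.0, 0.997, -0.079, 0.0]
ft_force: [-0.2, -0.0, 1.2]
opening: 44.2
finger_force: 0.2
```

>>> {"fn": "arm_command", "kwargs": {"series": [[0,-0.02,0,0,0],[0,-0.04,0,0,0],[0,-0.06,0,0,0],[0,-0.08,0,0,0]]}}

```text
clock: 9.57
position: [524.1, -56.7, 48.7]
tool_rot: [0.0, 0.997, -0.079, 0.0]
ft_force: [0.3, -3.4, 1.3]
opening: 43.8
finger_force: 1.7
```

>>> {"fn": "arm_command", "kwargs": {"series": [[0,-0.013,0,0,0],[0,-0.026,0,0,0],[0,-0.04,0,0,0],[0,-0.05,0,0,0]]}}

```text
clock: 10.07
position: [525.2, -49.3, 48.7]
tool_rot: [0.0, 0.997, -0.079, -0.0]
ft_force: [-0.8, -3.8, 2.7]
opening: 44.2
finger_force: 1.8
```

>>> {"fn": "arm_command", "kwargs": {"series": [[0,-0.01,0,0,0],[0,-0.02,0,0,0],[0,-0.03,0,0,0]]}}

```text
clock: 10.45
position: [526.0, -44.9, 48.7]
tool_rot: [0.0, 0.997, -0.079, 0.0]
ft_force: [-0.6, -3.4, 2.7]
opening: 43.9
finger_force: 1.8
```

>>> {"fn": "arm_command", "kwargs": {"series": [[0,-0.007,0,0,0],[0,-0.014,0,0,0],[0,-0.02,0,0,0]]}}

```text
clock: 10.82
position: [526.4, -42.5, 48.7]
tool_rot: [0.001, 0.997, -0.079, 0.0]
ft_force: [-1.1, -6.9, 4.0]
opening: 44.1
finger_force: 3.7
```

>>> {"fn": "arm_command", "kwargs": {"series": [[0,-0.007,0,0,0],[0,-0.014,0,0,0]]}}

```text
clock: 11.08
position: [526.8, -40.8, 48.8]
tool_rot: [0.001, 0.997, -0.079, 0.0]
ft_force: [-0.1, -10.2, 3.2]
opening: 43.9
finger_force: 5.1
```

>>> {"fn": "arm_command", "kwargs": {"series": [[0,-0.005,0,0,0],[0,-0.01,0,0,0],[0,-0.01,0,0,0]]}}

```text
clock: 11.45
position: [526.8, -40.7, 48.8]
tool_rot: [0.002, 0.997, -0.079, 0.0]
ft_force: [-1.2, -13.8, 3.6]
opening: 44.0
finger_force: 6.7
```

>>> {"fn": "arm_command", "kwargs": {"series": [[0,-0.005,0,0,0],[0,-0.005,0,0,0],[0,-0.005,0,0,0],[0,-0.005,0,0,0]]}}

```text
clock: 11.95
position: [526.9, -40.7, 48.9]
tool_rot: [0.002, 0.997, -0.078, 0.0]
ft_force: [-1.9, -15.6, 4.7]
opening: 44.1
finger_force: 8.0
```

```bash
python3 - <<'E'
from h import *
t=arm.read_camera("top")[:,:,::-1];s=arm.read_camera("side")[:,:,::-1]
cv2.imwrite("pics/t2full.png",t);cv2.imwrite("pics/s2full.png",s)
S=arm.read_state();print(S["clock"],S["ft_force"],S["position"])
a=np.hstack([cv2.resize(i,(400,400),interpolation=cv2.INTER_CUBIC) for i in(s[215:295,195:275],t[180:240,200:260])]);cv2.imwrite("pics/home.png",a)
E
```

```text
12.05 [ -2.51302501 -15.0263038    2.93137952] [526.88504357 -40.65505194  48.88085178]
```

View pics/home.png

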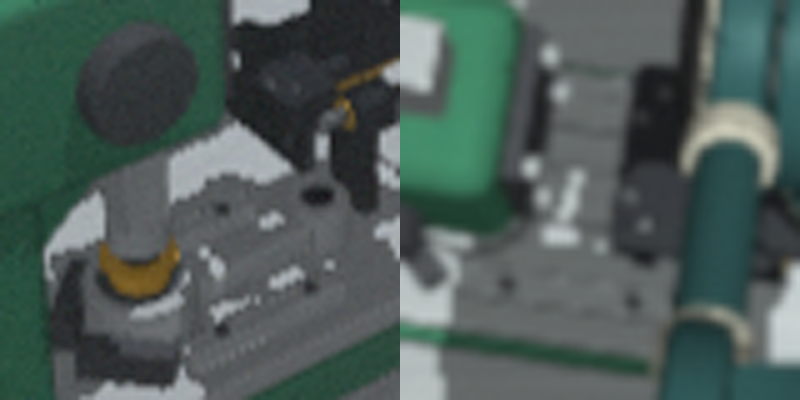

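The eye sits in the V with its bush concentric under the ram (side crop at about (140,265)). The force rose from 10 to 15 N without further motion, so the link is home. Next I retreat and go to the ball.

>>> {"fn": "arm_command", "kwargs": {"series": [[0,0.05,0,0,0],[0,0.2,0,0,0],[0,0.45,0,0,0],[0,0.8,0,0,0],[0,1,0,0,0],[0,1,0,0,0]]}}

```text
clock: 12.8
position: [503.0, -186.7, 48.3]
tool_rot: [-0.001, 0.997, -0.081, -0.0]
ft_force: [-0.3, 0.4, 0.2]
opening: 43.8
finger_force: 0.0
```

>>> {"fn": "arm_command", "kwargs": {"series": [[0,0.1,-0.2,-0.1,-0.2],[0,0.2,-0.5,-0.3,-0.4],[0,0.2,-0.8,-0.5,-0.4],[0,0.2,-1,-0.7,-0.4],[0,0.2,-1,-0.9,-0.4],[0,0.2,-1,-1,-0.4],[0,0.2,-1,-1,-0.4]]}}

```text
clock: 13.68
position: [498.7, -213.7, 198.2]
tool_rot: [-0.001, 0.951, 0.308, 0.0]
ft_force: [0.5, -0.0, -0.1]
opening: 61.8
finger_force: 0.0
```

>>> {"fn": "arm_command", "kwargs": {"series": [[0,0,-0.3,-0.2,-0.4],[0,0,-0.7,-0.4,-0.4],[0,0,-1,-0.6,-0.4],[0,0,-1,-0.8,-0.4],[0,0,-1,-1,-0.4],[0,0,-1,-1,-0.4],[0,0,-1,-1,-0.4]]}}

```text
clock: 14.55
position: [498.6, -214.8, 348.1]
tool_rot: [-0.001, 0.762, 0.648, -0.0]
ft_force: [0.3, -0.7, 0.1]
opening: 61.4
finger_force: 0.0
```

```bash
python3 - <<'E'
from h import *
t=arm.read_camera("top")[:,:,::-1];s=arm.read_camera("side")[:,:,::-1]
cv2.imwrite("pics/t3full.png",t);cv2.imwrite("pics/s3full.png",s)
S=arm.read_state();print({k:np.round(S[k],3).tolist() for k in("clock","joints","position","tool_rot")})
def h(im,n,r):
    x0,x1,y0,y1=r;g=im.max(2);m=np.zeros(g.shape,bool);m[y0:y1,x0:x1]=g[y0:y1,x0:x1]<70;return [(b,onz(n,*b[0],64).round(1)) for b in blob(im,m,3)]
print(h(t,"top",(248,270,205,218)),h(s,"side",(250,268,248,260)))
E
```

```text
{'clock': 14.65, 'joints': [-0.453, -0.036, 1.737, 0.0, 1.441, -0.293], 'position': [498.621, -215.08, 348.244], 'tool_rot': [-0.0, 0.761, 0.648, -0.0]}
[((array([250.4, 211.1]), [249, 209, 4, 5, 17]), array([536. ,  10.2,  64. ]))] [((array([258.6, 253.7]), [256, 252, 6, 5, 20]), array([535. ,  10.5,  64. ]))]
```

>>> {"fn": "arm_command", "kwargs": {"series": [[0,0,-0.2,0,-0.4],[0.3,0.3,-0.2,0,-0.4],[0.64,0.64,-0.2,0,-0.4],[0.64,0.64,-0.2,0,-0.4],[0.64,0.64,-0.2,0,-0.4]]}}

```text
clock: 15.28
position: [608.6, -135.4, 377.9]
tool_rot: [-0.001, 0.761, 0.649, -0.001]
ft_force: [-0.8, -0.3, 1.3]
opening: 61.5
finger_force: 0.0
```

```bash
python3 - <<'E'
from h import *
t=arm.read_camera("top")[:,:,::-1];s=arm.read_camera("side")[:,:,::-1]
p=arm.read_state()["position"];print(p,proj("side",p),proj("side",np.array([609.5,-135.5,335.5])))
cv2.imwrite("pics/ball.png",cv2.resize(s[50:200,200:360],None,fx=3.5,fy=3.5))
E
```

```text
[ 607.74838104 -136.47728613  378.53791965] [280.35819556 105.64053625] [279.11110674 122.82673326]
```

View pics/ball.png

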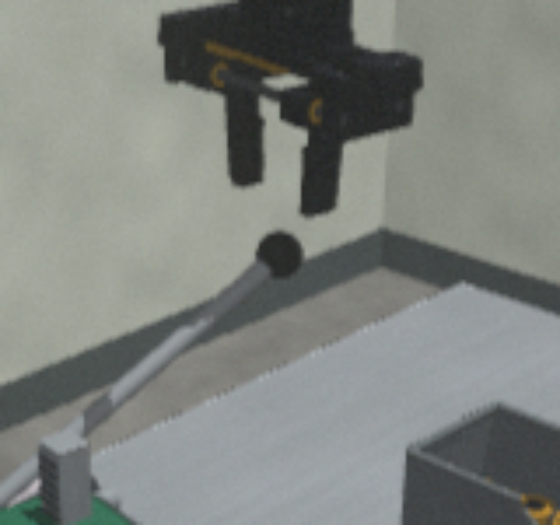

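The open fingers straddle the ball at crop (280,255). I go down and grip.

>>> {"fn": "arm_command", "kwargs": {"series": [[0,0.01,0.15,0,-0.4],[0,0.01,0.3,0,-0.4],[0,0.01,0.395,0,-0.4],[0,0.01,0.395,0,0],[0,0.01,0.395,0,1],[0,0.01,0.395,0,1],[0,0.01,0.395,0,1],[0,0.01,0.395,0,1],[0,0.01,0.395,0,1]], "force": 30}}

```text
clock: 16.5
position: [608.6, -136.0, 320.6]
tool_rot: [-0.001, 0.761, 0.649, -0.001]
ft_force: [-6.5, 0.4, 3.8]
opening: 30.1
finger_force: 30.0
```

>>> {"fn": "arm_command", "kwargs": {"series": [[-0.042,-0.012,0.092,0,1],[-0.079,-0.012,0.186,0,1],[-0.111,-0.012,0.282,0,1],[-0.138,-0.012,0.379,0,1],[-0.16,-0.012,0.479,0,1],[-0.177,-0.012,0.578,0,1],[-0.188,-0.012,0.679,0,1],[-0.194,-0.012,0.78,0,1],[-0.195,-0.012,0.881,0,1],[-0.191,-0.012,0.982,0,1]]}}

```text
clock: 17.75
position: [604.2, -164.0, 172.0]
tool_rot: [0.0, 0.761, 0.649, 0.001]
ft_force: [-1.7, 1.5, 9.5]
opening: 29.7
finger_force: 29.6
```

>>> {"fn": "arm_command", "kwargs": {"series": [[0.006,0,0.067,0,1],[0.014,0,0.135,0,1],[0.037,0,0.267,0,1],[0.07,0,0.398,0,1],[0.112,0,0.527,0,1],[0.163,0,0.652,0,1],[0.221,0,0.773,0,1],[0.254,0,0.832,0,1],[0.289,0,0.89,0,1],[0.289,0,0.89,0,1]]}}

```text
clock: 19.0
position: [610.8, -121.7, 38.3]
tool_rot: [0.001, 0.761, 0.649, -0.0]
ft_force: [-1.4, -1.7, 8.5]
opening: 29.4
finger_force: 28.8
```

>>> {"fn": "arm_command", "kwargs": {"series": [[0.019,0,0.028,0,1],[0.037,0,0.057,0,1],[0.044,0,0.068,0,1],[0.044,0,0.068,0,1]]}}

```text
clock: 19.5
position: [611.8, -115.6, 28.6]
tool_rot: [0.001, 0.761, 0.649, -0.0]
ft_force: [-2.3, -2.2, 10.0]
opening: 29.8
finger_force: 28.6
```

>>> {"fn": "arm_command", "kwargs": {"series": [[0.012,0,0.018,0,1],[0.022,0,0.033,0,1],[0.022,0,0.033,0,1],[0.022,0,0.033,0,1]]}}

```text
clock: 20.0
position: [612.2, -113.7, 25.6]
tool_rot: [0.001, 0.761, 0.649, -0.001]
ft_force: [-8.3, -5.4, 20.3]
opening: 29.3
finger_force: 27.8
```

>>> {"fn": "arm_command", "kwargs": {"series": [[0.005,0,0.01,0,1],[0.005,0,0.01,0,1],[0.005,0,0.01,0,1]]}}

```text
clock: 20.38
position: [612.3, -113.1, 24.7]
tool_rot: [0.001, 0.761, 0.649, -0.001]
ft_force: [-10.1, -5.1, 24.4]
opening: 29.1
finger_force: 27.6
```

```bash
python3 - <<'E'
from h import *
s=arm.read_camera("side")[:,:,::-1]
cv2.imwrite("pics/down.png",cv2.resize(s[190:310,180:340],None,fx=4.5,fy=4.5,interpolation=cv2.INTER_CUBIC))
E
```

View pics/down.png

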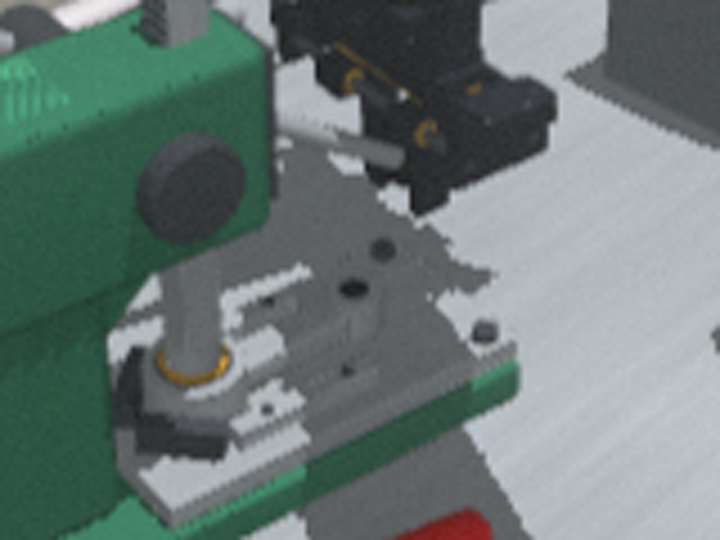

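The collar is down to a thin ring on the eye (crop (192,365)), and the lever is at its stop with the force up to 24 N. I ease the lever back up.

>>> {"fn": "arm_command", "kwargs": {"series": [[-0.03,0,-0.05,0,1],[-0.071,0,-0.115,0,1],[-0.135,0,-0.234,0,1],[-0.19,0,-0.357,0,1],[-0.236,0,-0.484,0,1],[-0.273,0,-0.613,0,1],[-0.301,0,-0.745,0,1],[-0.32,0,-0.879,0,1],[-0.328,0,-0.98,0,1],[-0.328,0,-0.98,0,1]]}}

```text
clock: 21.68
position: [604.7, -161.1, 171.1]
tool_rot: [0.001, 0.761, 0.649, -0.0]
ft_force: [-0.0, -5.7, 4.6]
opening: 28.6
finger_force: 29.2
```

>>> {"fn": "arm_command", "kwargs": {"series": [[-0.022,0,-0.1,0,1],[-0.023,0,-0.202,0,1],[-0.016,0,-0.303,0,1],[-0.006,0,-0.404,0,1],[0.012,0,-0.504,0,1],[0.033,0,-0.603,0,1],[0.06,0,-0.7,0,1],[0.092,0,-0.796,0,1],[0.129,0,-0.89,0,1],[0.129,0,-0.89,0,1]]}}

```text
clock: 22.92
position: [608.2, -137.7, 303.8]
tool_rot: [-0.001, 0.76, 0.649, 0.002]
ft_force: [2.9, 5.6, 0.4]
opening: 28.3
finger_force: 29.9
```

>>> {"fn": "arm_command", "kwargs": {"series": [[0.007,0,-0.02,0,1],[0.016,0,-0.04,0,1],[0.016,0,-0.04,0,1]]}}

```text
clock: 23.3
position: [608.5, -135.6, 308.6]
tool_rot: [-0.001, 0.761, 0.649, 0.001]
ft_force: [4.2, 6.3, 0.5]
opening: 28.0
finger_force: 29.9
```

>>> {"fn": "arm_command", "kwargs": {"series": [[0.003,0,-0.02,0,1],[0.006,0,-0.04,0,1],[0.006,0,-0.04,0,1]]}}

```text
clock: 23.68
position: [608.6, -134.4, 311.1]
tool_rot: [-0.002, 0.76, 0.649, 0.001]
ft_force: [8.7, 6.7, -9.6]
opening: 28.0
finger_force: 30.5
```

>>> {"fn": "arm_command", "kwargs": {"series": [[-0.01,-0.01,0.02,0,1],[-0.01,-0.01,0.02,0,0.2],[-0.01,0,0.02,0,-0.2],[-0.01,0,0.02,0,-0.6],[-0.01,0,0.02,0,-0.6],[-0.01,0,0.02,0,-0.6],[-0.01,0,0.02,0,-0.6]]}}

```text
clock: 24.55
position: [607.8, -138.5, 311.5]
tool_rot: [0.0, 0.761, 0.649, -0.0]
ft_force: [0.3, 0.4, 0.2]
opening: 70.5
finger_force: 0.0
```

>>> {"fn": "arm_command", "kwargs": {"series": [[0,0,-0.1,0,-0.6],[0,0,-0.3,0,-0.6],[0,0,-0.6,0,-0.6],[0,0,-0.8,0,-0.6],[0,0,-0.8,0,-0.6],[-0.5,-0.3,-0.8,0,-0.6],[-1,-0.6,-0.8,0,-0.6],[-1,-0.6,-0.8,0,-0.6],[-1,-0.6,-0.8,0,-0.6]]}}

```text
clock: 25.68
position: [492.9, -274.4, 430.1]
tool_rot: [-0.001, 0.762, 0.647, -0.001]
ft_force: [0.6, 1.2, -0.4]
opening: 70.5
finger_force: 0.0
```

```bash
python3 - <<'E'
from h import *
t=arm.read_camera("top")[:,:,::-1];s=arm.read_camera("side")[:,:,::-1]
S=arm.read_state();print(S["clock"],S["ft_force"],S["position"],S["finger_force"])
def dark(i,x0,x1,y0,y1,z=55):
    m=np.zeros(i.shape[:2],bool);m[y0:y1,x0:x1]=i[y0:y1,x0:x1].max(2)<z;return m
bt=blob(t,dark(t,308,340,143,168))[0];bs=blob(s,dark(s,268,292,110,135))[0];print(bt,bs,tri(bt[0],bs[0]))
b=blob(s,dark(s,250,268,248,260,70))[0];print(b,onz("side",*b[0],64))
cv2.imwrite("pics/end.png",np.hstack([cv2.resize(t[110:290,130:430],(400,240)),cv2.resize(s[150:330,70:370],(400,240))]))
E
```

```text
25.775 [ 0.62175487  0.67489224 -0.37617315] [ 494.88386947 -272.26167232  430.24376562] 0.0
(array([322.5, 154.5]), [316, 148, 14, 14, 162]) (array([279.5, 122.4]), [274, 117, 12, 12, 94]) (array([ 609.18227262, -135.87878444,  336.62386976]), np.float64(0.8315235064631117))
(array([258. , 253.8]), [256, 253, 5, 3, 13]) [535.72941502  11.82550036  64.        ]
```

View pics/end.png

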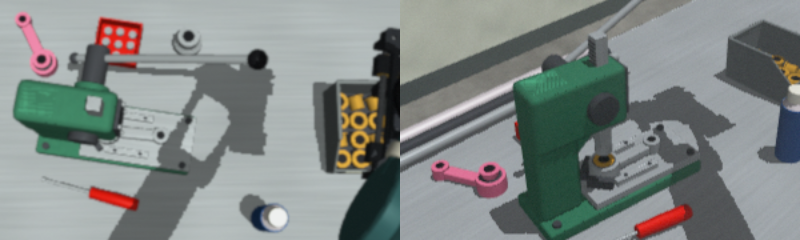

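The lever is back at rest, with the ball at z 337. The link is home with the bush seated, the bin is upright and clear, and the other things are undisturbed.

```bash
python3 -c "
from workcell import arm
print(arm.hand_in())"
```

```text
the job is handed in; nothing more can be done
None
```

The bin is upright and out of the way, the link is home in the V stop, the bush is pressed in, the lever is back at its rest, and the job was handed in at about 26 s; hand-in returned no verdict.

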